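# Work a sagging bolt over its bent keeper and hold the stock pen's gate ajar

## Task

The bolt on the stock pen's gate hangs low in its worn straps and its notched underside has dropped over the bent-up lip of the keeper: lift the bolt by its upright handle and, keeping it lifted, draw it back over the lip until it is right out of the keeper, then pull the spring-hinged gate about a hand's width (some 90 mm at its free edge) open towards the front. Finish while holding the gate ajar and still, with the bolt drawn: do not let go, it would fall shut. Leave the spool, bottle and tin in front of the pen where they stand.

Things in the scene. Friction and masses are not known exactly. Their poses are not given: they have to be found in the camera images.
- pen: Open-topped stock pen of dark grey steel and welded mesh, fixed to the bench, 325 mm wide, 280 mm deep, 200 mm high, with sheet offcuts on edge inside (up to 200 mm high). Origin on the bench below the middle of its front face; x points from the front into the pen, y along the front from the latch post towards the hinge post, z up. The gate closes the front.
- hinge_axis (a point): Point on the gate's upright hinge axis, at the height of the gate's top (200 mm). It lies in the plane of the gate's front face, 135 mm along the pen's +y from the pen's origin. Axes as the pen's.
- gate (a joint): Gate angle, rad: 0 shut, grows as its free edge swings out to the front (pen's -x) about the hinge axis, clockwise seen from above; stop at 1.3. Spring hinges push it shut with 0.45 N m at 0, rising 0.5 N m per rad; let go, it falls shut. Free edge 260 mm from the hinge: 0.35 rad is a gap of 90 mm.
- gate_frame: The gate: 20 mm square steel tube frame with mesh, 260 mm wide, 20 mm thick, top at 200 mm, with the bolt's back plate, two straps and the bolt on its front face near the top. Origin on the hinge axis at bench height; with the gate shut its axes are the pen's (the free stile lies towards -y). It swings with the gate.
- stile_top (a point): Middle of the top of the gate's free stile (20 mm square tube), 250 mm from the hinge; turns with the gate.
- bolt_grip (a point): Gripping point on the axis of the bolt's upright handle, a round steel rod 14 mm thick whose rounded top is 32 mm above this point. Hanging, the point is 237 mm above the bench, 37 mm above the gate's top. It is 12 mm in front of the gate's front face; with joint bolt at 0 it is 195 mm from the hinge axis (y = -60 mm in the pen's frame). Axes as the gate's.
- bolt (a joint): How far the bolt is drawn, m: 0 fully shot, grows as it slides towards the hinge (the gate's +y), stop at 0.050. Hanging down, its notch catches on the keeper's lip at about 0.0045; lifted, its nose passes the lip at 0.023 and is right out of the keeper from 0.027 on. Slides with about 1.2 N of friction and stays where it is left.
- bolt_lift (a joint): How high the bolt is lifted in its tall worn straps, m: 0 hanging, stop at 0.011. It must be above about 0.007 to pass the lip. The bolt weighs about 0.32 kg (0.22 to 0.45) and drops back when let go.
- bolt_nose (a point): End of the bolt's nose: square steel bar 12 mm thick, 16 mm high; its last 14.5 mm are full height, behind them a 7 mm deep, 16.5 mm long notch is worn in the underside.
- keeper_lip (a point): Top middle of the keeper's bent-up lip, a 4 mm thick plate across the bolt's way on the latch post. The keeper's bridge closes over it in front (4 mm in front of the bar) and above (its underside 23.5 mm above the lip), so the gate cannot swing while the nose is in it.
- spool: Filament spool lying flat, 160 mm in diameter, 60 mm high, grey and black; on the bench 160 mm or more in front of the pen. Origin under its centre. Not to be moved.
- solvent_bottle: White bottle with black cap, 64 mm in diameter, 160 mm high, in front of the pen. Origin under its centre. Not to be moved.
- tin: Bare metal tin, 74 mm in diameter, 95 mm high, in front of the pen. Origin under its centre. Not to be moved.

How it is judged (in metres and radians):
On the way, in this order (a step that is already met when the one before it is completed fails the run):
1. the bolt is drawn over the lip while it is lifted (value of joint bolt above 0.008 m and value of joint bolt_lift above 0.0045 m), for 0.02 s.
2. the bolt is drawn right out of the keeper (value of joint bolt above 0.026 m), for 0.1 s.
At the end, for the whole second after the job is handed in: The gate is held still between 0.2 and 0.55 rad open (a gap of about 50 to 135 mm at its free edge) with the fingers touching it or its bolt with more than 1 N, and the bolt is drawn at least 25 mm (value of joint gate between 0.2 and 0.55 rad and velocity of joint gate between -0.05 and 0.05 rad/s and value of joint bolt above 0.025 m and contact force between the fingers and gate_frame above 1 N); the arm keeps its last pose, push and grip.
It fails at once if the spool is moved more than 25 mm (distance of spool from where it was at the start of the episode above 0.025 m).
It fails at once if the bottle is moved more than 25 mm (distance of solvent_bottle from where it was at the start of the episode above 0.025 m).
It fails at once if the tin is moved more than 25 mm (distance of tin from where it was at the start of the episode above 0.025 m).
It also fails if it takes over 38 s, if anything falls off the work surface, if the arm or the gripper's body presses on something with over 40 N, if the wrist force passes 120 N, or if a joint passes its speed limit or range.

## Robot

A 6-joint arm with a two-finger parallel gripper is mounted at the origin on the work surface. World frame = base frame: x ahead of the robot, y to its left, z up, the work surface at z = 0. Lengths are in mm, angles in rad, forces in N, time in s.
With the tool pointing down it reaches from about 325 to 900 mm from the base axis. Payload 6.1 kg.
Tool frame: the origin (TCP) lies on the mounting face of the last link; the fingertips stand 182 mm ahead of it and the grasp point (between the pads) lies 164 mm ahead of it; z points along the fingers, y is the line along which they close (so a half turn about z gives the same grasp; the last joint's range is limited). The gripper opens to 87 mm and grips with 3 to 60 N. Pads are 19 mm wide; open, the fingers measure 117 mm over their backs; the gripper's body (75 mm by 190 mm) begins 51 mm behind the grasp point.
Start: joints at [1.171, 0.22, 1.526, -0, 1.395, -0.126], TCP at [168.994, 601.713, 404.738] pointing down, gripper open.
Joint ranges: [-2.98, 2.98], [-0.91, 2.08], [0.09, 2.57], [-1.24, 4.39], [0.2, 2.65], [-2.68, 2.68]. Speed limits (rad/s): [2.57, 2.57, 3.01, 3.14, 3.14, 3.14].

## Interface

Orientations are given as a unit quaternion [w, x, y, z].
In Python, from rig import r, imaging, job, readout gives the robot as it stands (r), with the cameras (imaging), the job (job) and the readings (readout).
- The arm moves only by the tool nudge_tcp, called as name([rows], argument=value, ...), one row to a line, values as JSON. Schema: {"type":"object","properties":{"increments":{"type":"array","items":{"type":"array","prefixItems":[{"type":"array","items":{"type":"number"},"minItems":3,"maxItems":3},{"type":"array","items":{"type":"number"},"minItems":3,"maxItems":3},{"type":"number"}],"minItems":3,"maxItems":3},"minItems":1,"maxItems":20},"grip_n":{"type":"number"},"only":{"type":"string"},"quiet":{"type":"boolean"},"lines":{"type":"string"}},"required":["increments"],"additionalProperties":false}. increments is a list of rows, 1 to 20 of them, each written [[dx, dy, dz], [rx, ry, rz], opening]: dx, dy, dz in parts of the range, where 1.0 means 750 mm, then a rotation vector rx, ry, rz in shares of pi/2 rad (1.0 is pi/2 rad), then the finger opening in mm; each row is the pose to reach, as a shift and turn from the pose commanded when the call began, along the tool's axes at that moment; what a row does not reach only later rows make up. A row lasts 1/8 s, in which the tool goes at most 62.5 mm and 0.188 rad, less where a joint would pass 70% of its speed; a pose out of reach is approached as far as the arm can. The fingers move at their own pace and stop on an object; grip_n is the grip in N (left out, the last holds). Time passes only in rows, so rows that do not move let the fingers close. The tool returns the time, the measured TCP pose, the force, the opening and the grip force at its end. only (a regular expression) keeps the lines of the reply that match it, lines (a string "A,B") keeps lines A to B, and quiet returns only ok. Shift and turn numbers lie between -1 and 1, and a call with a number outside is refused. Input that does not fit is refused with a message, and nothing moves.
- readout.read_state(): the state, without advancing time (a new reading comes with each control period).
- imaging.snapshot(name): name is "side" or "top" or "wrist"; returns a dict with "pixels" (420x560x3 uint8, red, green, blue), "fovy" (degrees; the focal length in pixels is half the picture's height over the tangent of half this angle, whatever the lens; pixels are square), "cx", "cy" (the principal point, pixels), "extrinsics" (4x4, takes a point from world to camera coordinates). Camera axes: x right, y down, z forward; pixel columns grow to the right and rows downward; lengths in mm; the calibration is good to about 2 mm. The wrist camera is an equidistant fisheye: a pixel r from the principal point sees the ray r / f radians off the axis. A picture is of the moment at which its call begins. There is no depth.
- job.hand_in(): hands the job in; it is judged then, once.
The state is a dict: "t": time; "q": joint angles; "dq": joint speeds; "tau": joint torques, N m; "tcp_pos": TCP position; "tool_rot": TCP orientation; "contact_force": force on the tool from outside, world axes, zero at the start; "ft_torque": the same for the moment, N m; "gripper_width": finger opening in mm; "grip_force": force on a finger pad.
Only numpy, scipy, OpenCV 4.12 (cv2) and the standard library are available. Lean on these libraries where they do the work, as an engineer would, in place of code of your own. Each camera call takes 0.05 s, during which the arm holds its last target. There are 200 camera calls.

## Working session

There is one attempt and no reset: what is moved stays moved. The work goes in short steps, Python scripts to look and compute and a tool call to move; the robot and the scene stay as the last step left them, time stands still between calls to the robot, and variables do not carry over. Pictures are saved under pics/ and viewed, at most 10 in all, crops included, and the job is handed in when it is done.

```bash
ls; mkdir -p pics
```

Run:
```python
from rig import r, imaging, job, readout
import cv2,numpy as np
ims=[]
for n in ["side","top"]:
    s=imaging.snapshot(n); cv2.imwrite(f"pics/{n}0.png",s["pixels"][:,:,::-1]); print(n,s["fovy"],s["cx"],s["cy"],np.round(s["extrinsics"],3).tolist())
s=readout.read_state(); print(s["tcp_pos"],s["tool_rot"],s["gripper_width"],s["t"])
```

```text
pics
rig.py
side 43.515578939246424 280.3135573545384 209.26426374356922 [[-0.996, -0.094, -0.007, 600.712], [-0.06, 0.693, -0.719, 45.587], [0.072, -0.715, -0.695, 1286.577], [0.0, 0.0, 0.0, 1.0]]
top 53.25528756891886 284.7011552756761 208.72157055529897 [[-0.014, -1.0, -0.026, 172.526], [-0.982, 0.019, -0.187, 593.313], [0.187, 0.023, -0.982, 891.197], [0.0, 0.0, 0.0, 1.0]]
[168.90829203 601.48588727 403.73527396] [-2.29373879e-04  1.36468223e-01  9.90644041e-01 -8.69208125e-04] 86.76438475925178 0.1
```

View pics/side0.png

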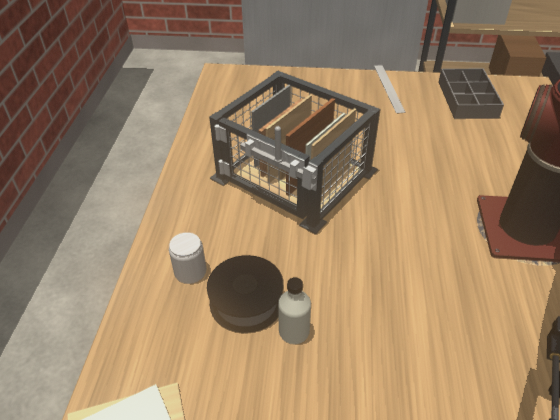

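View pics/top0.png

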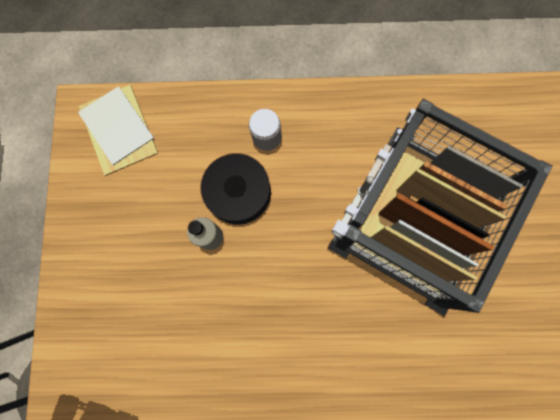

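The side view shows the pen at about (295,150), with the bolt handle near (279,140) and the keeper near (308,175). The spool, tin and bottle are in front of it. I'll zoom in on both views.

Run:
```python
import cv2,numpy as np
a=cv2.imread("pics/side0.png")[110:210,205:335]; b=cv2.imread("pics/top0.png")[95:245,325:435]
a=cv2.resize(a,None,fx=6,fy=6,interpolation=cv2.INTER_CUBIC);b=cv2.resize(b,None,fx=4,fy=4,interpolation=cv2.INTER_CUBIC)
cv2.imwrite("pics/a.png",a);cv2.imwrite("pics/b.png",b)
```

```text
(no output)
```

View pics/a.png

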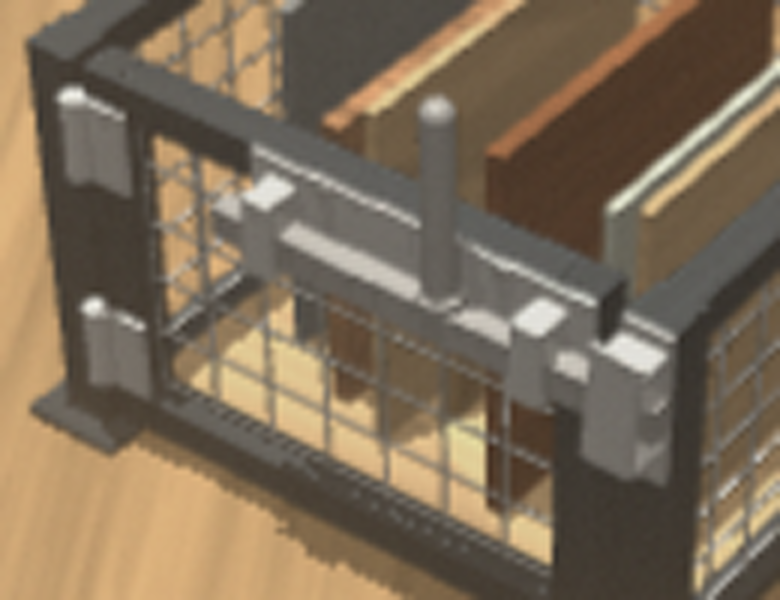

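View pics/b.png

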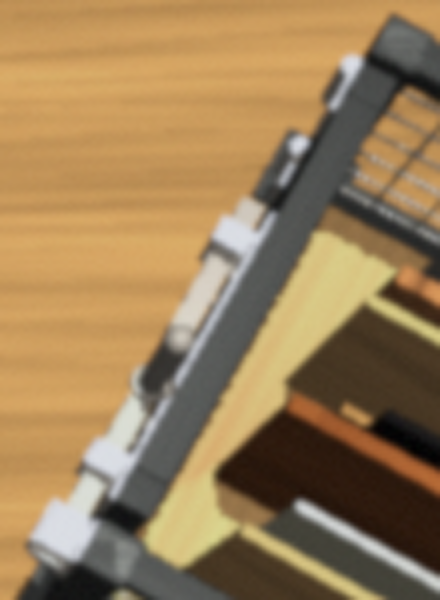

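The side crop puts the handle top at full-image pixel (277.7,127.0) and the handle base at about (277.7,159). The top crop puts the handle tip at (370.5,179.5). Pen top corners in the top view are roughly (424,103), (547,168) and (478,305). Next I'll triangulate these points.

Create h.py:
```python
from rig import r, imaging, job, readout
import numpy as np
from scipy.spatial.transform import Rotation as R
S={n:imaging.snapshot(n) for n in ("side","top")}
def ray(n,u,v):
    s=S[n];f=210/np.tan(np.radians(s["fovy"]/2));E=s["extrinsics"]
    d=E[:3,:3].T@np.array([(u-s["cx"])/f,(v-s["cy"])/f,1]);return -E[:3,:3].T@E[:3,3],d/np.linalg.norm(d)
def plane(n,u,v,z):
    c,d=ray(n,u,v);return c+d*(z-c[2])/d[2]
def tri(a,b):
    (c,d),(e,g)=ray("side",*a),ray("top",*b)
    k=np.linalg.lstsq(np.c_[d,-g],e-c,rcond=None)[0];p,q=c+k[0]*d,e+k[1]*g
    return (p+q)/2,np.linalg.norm(p-q)
```

Run:
```python
from h import *
np.set_printoptions(precision=1,suppress=True)
print("tip",tri((277.7,127.3),(370.5,179.5)), plane("side",277.7,127.3,267),plane("top",370.5,179.5,267))
B=lambda x,y:(325+x/4,95+y/4); A=lambda x,y:(205+x/6,110+y/6)
c=[plane("top",*p,200) for p in [(424,103),(548,167),(478,306)]]
print(c,np.linalg.norm(c[1]-c[0]),np.linalg.norm(c[2]-c[1]))
for n,a,b in(("plate",(272,215),(118,490)),("back",(340,190),(150,535))):
    p,q=plane("top",*B(*a),200),plane("top",*B(*b),200);d=p-q;print(n,p,q,np.degrees(np.arctan2(d[1],d[0])))
p,q=plane("side",*A(255,148),200),plane("side",*A(600,302),200);print("side plate",p,q,np.degrees(np.arctan2(*(p-q)[1::-1])))
print("side gate top hinge/free back", plane("side",*A(110,50),200),plane("side",*A(622,275),200))
for n,p,z in(("tin",(265,120),95),("spool",(236,188),60),("bottle",(196,229),160)):print(n,plane("top",*p,z))
s=readout.read_state();print(s["tcp_pos"],R.from_quat(s["tool_rot"],scalar_first=True).as_matrix())
```

```text
tip (array([606.8,   4.5, 264.7]), np.float64(0.08004562800990318)) [606.5   7.7 267. ] [606.1   4.9 267. ]
[array([ 778.9, -122.4,  200. ]), array([ 641.2, -349.1,  200. ]), array([ 382.2, -189.8,  200. ])] 265.28481189984166 303.9855245076286
plate [684.7 -54.9 200. ] [549.5  26.5 200. ] -31.043695020462977
back [696.8 -88.8 200. ] [527.6  12.4 200. ] -30.900725823445242
side plate [684.1 -51.4 200. ] [544.1  32.7 200. ] -31.01543148146011
side gate top hinge/free back [ 752.1 -113.1  200. ] [536.9  16.1 200. ]
tin [795.  203.5  95. ]
spool [646.2 273.4  60. ]
bottle [538.6 339.3 160. ]
[168.9 601.6 404. ] [[-1.   0.3 -0. ]
 [ 0.3  1.  -0. ]
 [ 0.  -0.  -1. ]]
```

The tip triangulates to z=265 with a 0.1 mm ray gap. The gate line is at -31°, and the handle sits about 11 mm in front of the plate, which agrees with the 12 mm given. So the bolt direction is u=(0.857,-0.515) and the outward normal is n=(0.515,0.857). I'll work out the approach, with the fingers closing along n.

Create g.py:
```python
import sys
from rig import r, imaging, job, readout
import numpy as np
from scipy.spatial.transform import Rotation as R
def delta(p,yaw): # tool-frame shift+turn to world TCP p, closing axis at yaw (rad), pointing down
    s=readout.read_state();M=R.from_quat(s["tool_rot"],scalar_first=True)
    y=np.array([np.cos(yaw),np.sin(yaw),0]);z=np.array([0,0,-1.]);T=R.from_matrix(np.c_[np.cross(y,z),y,z])
    print(np.round(M.inv().apply(np.array(p)-s["tcp_pos"]),1),np.round((M.inv()*T).as_rotvec(),3))
```

Run:
```python
from g import *
y=np.radians(59)
delta([169,601.6,485],y);delta([606.5,4.5,485],y);delta([606.5,4.5,402],y)
```

```text
[ -0.   -0.1 -81. ] [-0.001  0.     0.267]
[-582.7 -456.6  -80.5] [-0.001  0.     0.267]
[-582.7 -456.5    2.5] [-0.001  0.     0.267]
```

The manual's scale: shifts go in shares of 750 mm and turns go in shares of pi/2 rad. Converting my numbers, -582.7 mm / 750 = -0.7769, -535 mm / 750 = -0.7133, 0.267 rad / 1.5708 = 0.17.

nudge_tcp([
  [[0,0,-0.08],[0,0,0],87],
  [[-0.0533,-0.04,-0.1067],[0,0,0],87],
  [[-0.1133,-0.088,-0.1067],[0,0,0.0318],87],
  [[-0.1733,-0.136,-0.1067],[0,0,0.0637],87],
  [[-0.2333,-0.1827,-0.1067],[0,0,0.0828],87],
  [[-0.2933,-0.2293,-0.1067],[0,0,0.1019],87],
  [[-0.3533,-0.2773,-0.1067],[0,0,0.1273],87],
  [[-0.4133,-0.324,-0.1067],[0,0,0.1401],87],
  [[-0.4733,-0.3707,-0.1067],[0,0,0.17],87],
  [[-0.5333,-0.4173,-0.1067],[0,0,0.17],87],
  [[-0.5933,-0.4653,-0.1067],[0,0,0.17],87],
  [[-0.6533,-0.512,-0.1067],[0,0,0.17],87],
  [[-0.7133,-0.5587,-0.1067],[0,0,0.17],87],
  [[-0.7769,-0.6088,-0.1067],[0,0,0.17],87],
  [[-0.7769,-0.6088,-0.1067],[0,0,0.17],87],
  [[-0.7769,-0.6088,-0.1067],[0,0,0.17],87],
], grip_n=40)

```text
t: 2.2
tcp_pos: [606.4, 4.5, 484.2]
tool_rot: [-0.001, 0.267, 0.964, 0.0]
contact_force: [-0.4, 0.6, -1.1]
gripper_width: 87.2
grip_force: 0.0
```

Run:
```python
from g import *
import cv2
delta([606.5,4.5,402],np.radians(59)); print(readout.read_state()["q"])
ims=[]
for n in ("side","top","wrist"):
    s=imaging.snapshot(n)["pixels"][:,:,::-1]; cv2.imwrite(f"pics/{n}1.png",s);ims.append(s)
a=cv2.resize(ims[0][60:240,180:380],(400,360)); w=cv2.resize(ims[2],(400,300)); t=cv2.resize(ims[1][60:260,310:510],(400,400))
c=np.zeros((600,800,3),np.uint8);c[:360,:400]=a;c[:400,400:]=t;c[360:600,:320]=cv2.resize(w,(320,240));cv2.imwrite("pics/c1.png",c)
```

```text
[-0.2  0.  82.2] [-0.    -0.001 -0.   ]
[-1.22636130e-01  1.37327011e-01  1.47336938e+00  4.63435613e-04
  1.53227135e+00 -1.15192480e+00]
```

View pics/c1.png

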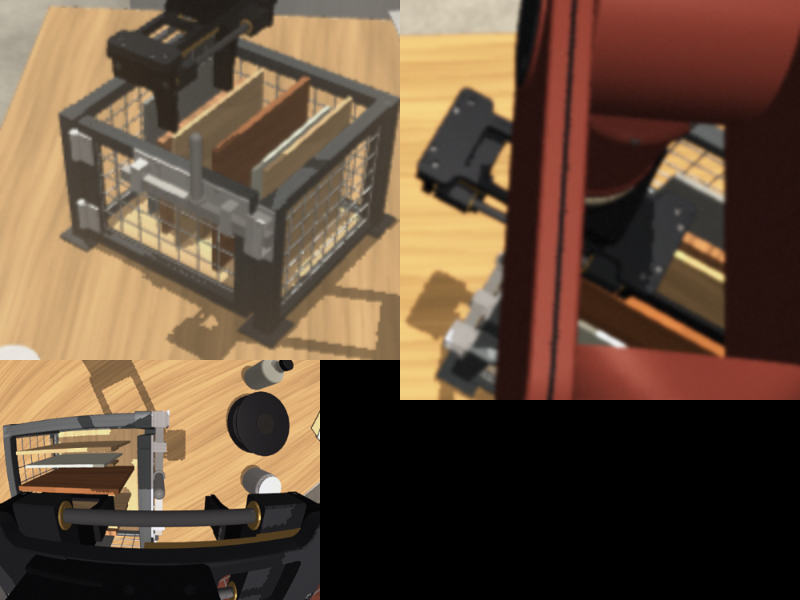

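The side view shows the open fingers above and straddling the handle. In the wrist view the handle tip is at about full-image pixel (278,206). I'll cross-check that with the fisheye ray.

Run:
```python
from g import *
import cv2
s=imaging.snapshot("wrist");E=s["extrinsics"];f=210/np.tan(np.radians(s["fovy"]/2));print(f,s["cx"],s["cy"])
def proj(P):
    c=E[:3,:3]@P+E[:3,3];th=np.arctan2(np.hypot(c[0],c[1]),c[2]);k=f*th/np.hypot(c[0],c[1]);return c[0]*k+s["cx"],c[1]*k+s["cy"]
for z in(200,237,268):print(z,proj(np.array([606.5,4.5,z])))
cv2.imwrite("pics/w2.png",cv2.resize(s["pixels"][170:270,230:330,::-1],(600,600),interpolation=cv2.INTER_CUBIC))
```

```text
325.19226210127806 278.6545186510644 207.2864991000757
200 (np.float64(277.04163340265734), np.float64(208.2333372632321))
237 (np.float64(276.84728039265656), np.float64(221.19251106038007))
268 (np.float64(276.6359207831491), np.float64(235.41570587834636))
```

View pics/w2.png

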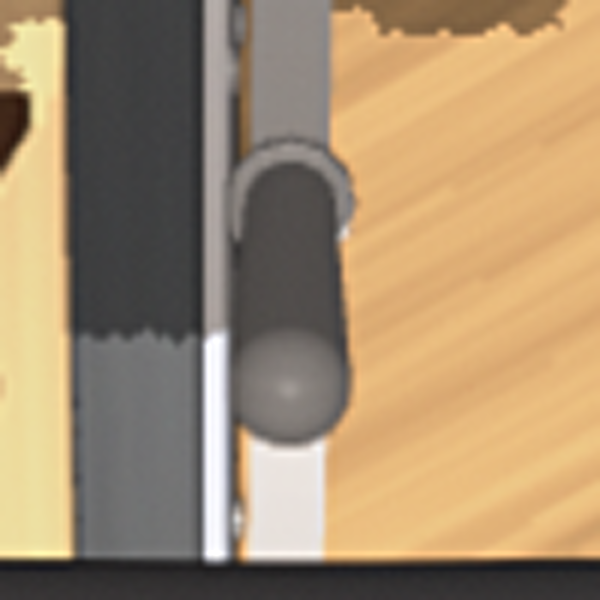

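The tip is at (278.3,234.7) against a predicted (276.6,235.4), and the gate edges run straight up the picture. So both position and yaw are confirmed, and I can descend and close.

Scaled: 82 mm / 750 = 0.1093, 80 mm / 750 = 0.1067.

nudge_tcp([
  [[0,0.0013,0.0667],[0,0,0],87],
  [[0,0.0013,0.1067],[0,0,0],87],
  [[0,0.0013,0.1093],[0,0,0],87],
  [[0,0.0013,0.1093],[0,0,0],8],
  [[0,0.0013,0.1093],[0,0,0],8],
  [[0,0.0013,0.1093],[0,0,0],8],
  [[0,0.0013,0.1093],[0,0,0],8],
  [[0,0.0013,0.1093],[0,0,0],8],
  [[0,0.0013,0.1093],[0,0,0],8],
  [[0,0.0013,0.1093],[0,0,0],8],
], grip_n=45)

```text
t: 3.65
tcp_pos: [607.0, 5.4, 402.7]
tool_rot: [-0.0, 0.267, 0.964, -0.0]
contact_force: [-0.1, -0.4, -0.7]
gripper_width: 24.7
grip_force: 0.0
```

nudge_tcp([
  [[0,0,0],[0,0,0],8],
  [[0,0,0],[0,0,0],8],
  [[0,0,0],[0,0,0],8],
  [[0,0,0],[0,0,0],8],
], grip_n=45)

```text
t: 4.15
tcp_pos: [607.0, 5.2, 402.7]
tool_rot: [-0.0, 0.267, 0.964, -0.0]
contact_force: [-1.5, -1.7, 0.2]
gripper_width: 12.8
grip_force: 45.0
```

The rod is gripped, so I'll lift it 9 mm.

Scaled: -9 mm / 750 = -0.012, -6 mm / 750 = -0.008.

nudge_tcp([
  [[0,0,-0.004],[0,0,0],8],
  [[0,0,-0.008],[0,0,0],8],
  [[0,0,-0.012],[0,0,0],8],
  [[0,0,-0.012],[0,0,0],8],
  [[0,0,-0.012],[0,0,0],8],
], grip_n=45)

```text
t: 4.78
tcp_pos: [607.0, 5.5, 411.8]
tool_rot: [-0.0, 0.267, 0.964, 0.0]
contact_force: [-1.6, -2.3, -2.6]
gripper_width: 13.2
grip_force: 45.0
```

Run:
```python
from g import *
u=np.array([np.cos(np.radians(-31)),np.sin(np.radians(-31)),0]);M=R.from_quat(readout.read_state()["tool_rot"],scalar_first=True);print(M.inv().apply(u))
```

```text
[-9.99999956e-01 -2.87648348e-04 -6.86795514e-05]
```

The arm now carries the bolt's weight (about 2.8 N) and the tool has risen 9.1 mm. Next I'll draw the bolt along tool -x.

nudge_tcp([
  [[-0.0053,0,0],[0,0,0],8],
  [[-0.0107,0,0],[0,0,0],8],
  [[-0.016,0,0],[0,0,0],8],
  [[-0.016,0,0],[0,0,0],8],
], grip_n=45)

```text
t: 5.28
tcp_pos: [617.7, -1.1, 411.6]
tool_rot: [0.0, 0.267, 0.964, -0.0]
contact_force: [-0.1, -2.1, -2.7]
gripper_width: 13.1
grip_force: 45.0
```

nudge_tcp([
  [[-0.0067,0,0],[0,0,0],8],
  [[-0.0133,0,0],[0,0,0],8],
  [[-0.02,0,0],[0,0,0],8],
  [[-0.0267,0,0],[0,0,0],8],
  [[-0.0347,0,0],[0,0,0],8],
  [[-0.0347,0,0],[0,0,0],8],
  [[-0.0347,0,0],[0,0,0],8],
], grip_n=45)

```text
t: 6.15
tcp_pos: [639.8, -14.4, 411.9]
tool_rot: [0.0, 0.267, 0.964, -0.0]
contact_force: [-2.0, -3.5, -2.7]
gripper_width: 13.2
grip_force: 45.0
```

The bolt is drawn about 38 mm with no snag. Now I'll swing the gate about the hinge, which in tool axes is at (-157,-12), turning the tool with it to 0.36 rad.

Scaled: 54.5 mm / 750 = 0.0727, 45.9 mm / 750 = 0.0612, 0.36 rad / 1.5708 = 0.2292.

nudge_tcp([
  [[-0.0011,0.0104,0],[0,0,0.0318],8],
  [[-0.0027,0.0208,0],[0,0,0.0637],8],
  [[-0.0048,0.0311,0],[0,0,0.0955],8],
  [[-0.0073,0.0413,0],[0,0,0.1273],8],
  [[-0.0105,0.0513,0],[0,0,0.1592],8],
  [[-0.0141,0.0612,0],[0,0,0.191],8],
  [[-0.0191,0.0727,0],[0,0,0.2292],8],
  [[-0.0191,0.0727,0],[0,0,0.2292],8],
  [[-0.0191,0.0727,0],[0,0,0.2292],8],
  [[-0.0191,0.0727,0],[0,0,0.2292],8],
], grip_n=45)

```text
t: 7.4
tcp_pos: [679.6, 25.2, 411.6]
tool_rot: [-0.0, 0.435, 0.9, -0.0]
contact_force: [-3.2, -2.0, -2.8]
gripper_width: 13.3
grip_force: 45.0
```

Run:
```python
from g import *
import cv2
ims=[imaging.snapshot(n)["pixels"][:,:,::-1] for n in ("side","wrist")]
c=np.zeros((600,800,3),np.uint8);c[:600,:400]=cv2.resize(ims[0][80:230,210:310],(400,600));c[:300,400:]=cv2.resize(ims[1],(400,300));c[300:,400:]=cv2.resize(ims[0],(400,300));cv2.imwrite("pics/c3.png",c)
s=readout.read_state();print(s["dq"])
```

```text
[ 0.00091968  0.00129854 -0.00097358 -0.00080947 -0.00038758  0.00402524]
```

View pics/c3.png

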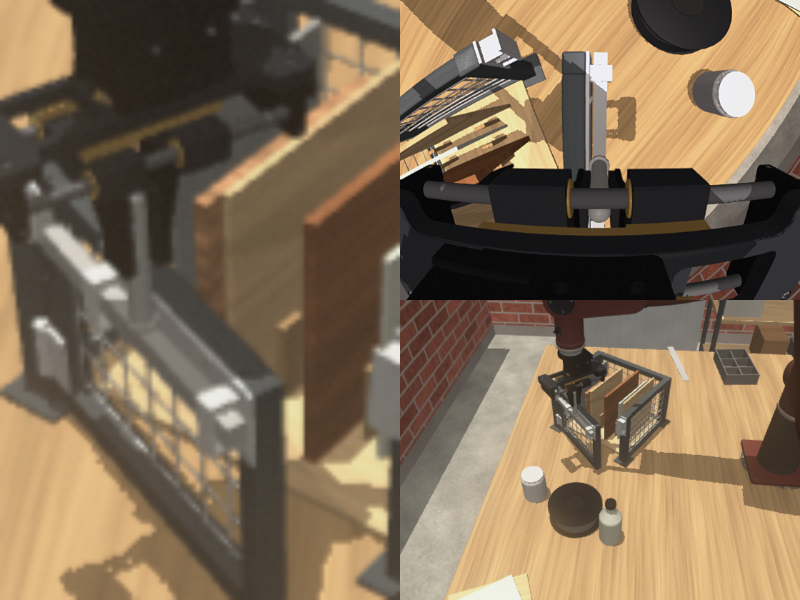

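The gate stands open about 0.36 rad, with the nose clear of the keeper and the rod held between the pads (wrist view at about (598,190)). The spool, tin and bottle stand where they were. Handing in.

```bash
python3 -c "
from rig import r, imaging, job, readout
print(job.hand_in())"
```

```text
the job is handed in; nothing more can be done
None
```

The job is handed in, with no verdict returned: the bolt was lifted 9 mm and drawn about 38 mm, and the gate is held still about 0.36 rad open with the rod gripped at 45 N, the spool, bottle and tin untouched.

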